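# Stand a corrosion coupon on end in its inspection clamp

## Robot

A 7-joint arm with a two-finger parallel gripper is mounted at the origin on a cart in front of the work surface, level with it; the furniture and walls round the work are solid. World frame = base frame: x ahead of the robot, y to its left, z up, the work surface at z = 0. Lengths are in m, angles in rad, forces in N, time in s.
With the tool pointing down it reaches from about 0.4 to 0.9 m from the base axis. Payload 5.6 kg.
Tool frame: the origin (TCP) lies midway between the tips of the shut fingers; the grasp point (between the pads) lies 19 mm behind it; z points along the fingers, y is the direction in which the jaws open and shut (so a half turn about z gives the same grasp; the last joint's range is limited). The gripper opens to 92 mm and grips with 3 to 60 N. Pads are 20 mm wide; open, the fingers measure 128 mm over their backs; the gripper's body (75 mm by 189 mm) begins 69 mm behind the grasp point.
Start: joints at [1.191, 0.468, -0.012, 1.603, 0.006, 1.071, -0.056], TCP at [0.215, -0.614, 0.215] pointing down, gripper open.
Joint ranges: [-2.53, 2.53], [-0.31, 2.02], [-1.57, 1.55], [0.28, 2.44], [-1.29, 4.43], [0.15, 1.84], [-2.92, 2.92]. Speed limits (rad/s): [2.57, 2.57, 3.14, 3.14, 3.14, 3.14, 3.14].

## Interface

Orientations are given as a unit quaternion [x, y, z, w].
In Python, from bench import sense, capture, camera_params, finish_job gives the robot as it stands. The module is installed in compiled form; this text tells all that it offers.
- The arm moves only by the tool servo_tool, never from a script. Its argument "steps" is text: rows parted by semicolons, each of 5 numbers parted by spaces: the opening in per cent of the stroke, from 0 (shut) to 100 (fully open), then the shift along the tool's x, y, z in m, then the turn about the tool's z in degrees. In form: jaw dx dy dz twist; .... A call has 1 to 20 rows; each row is the pose to reach, as a shift and turn from the pose commanded when the call began, along the tool's axes at that moment; what a row does not reach only later rows make up. A row lasts 1/10 s, in which the tool goes at most 50 mm and 8.59 degrees, less where a joint would pass 70% of its speed; a pose out of reach is approached as far as the arm can. A call with a gripper value outside its range is refused whole. The fingers move at their own pace and stop on an object; "squeeze" is the grip in N (left out, the last holds). Time passes only in rows, so rows that repeat a pose let the fingers close. It gives the time, the measured TCP pose, the force and the opening at its end, in the units of the state.
- sense(): the state, without advancing time (a new reading comes with each control period).
- capture(name): name is "side" or "top" or "wrist"; returns the picture (384x512x3 uint8, red, green, blue); there is no depth.
- camera_params(name): a dict with "fx", "fy", "cx", "cy" (pixels), "D" ([k1, k2, p1, p2, k3] as OpenCV has them; the pictures are not rectified), "extrinsics" (4x4, takes a point from camera to world coordinates). Camera axes: x right, y up, looking along -z (the intrinsics and any distortion apply to the point x, -y, -z); pixel columns grow to the right and rows downward; lengths in m; the calibration is good to about 2 mm. A picture is of the moment at which its call begins: read the wrist's pose just before it. camera_params takes no time and is no camera call; for the wrist camera it gives the pose at the moment of the call.
- finish_job(): hands the job in, once; it reports no verdict.
The state is a dict: "time": time; "joint_positions": joint angles; "qvel": joint speeds; "tau": joint torques, N m; "eef_pos": TCP position; "tcp_rot": TCP orientation; "force": force on the tool from outside, world axes, zero at the start; "moment": the same for the moment, N m; "opening": opening from 0.0 (shut) to 1.0 (fully open).
Only numpy, scipy, OpenCV 4.12 (cv2) and the standard library are available. Lean on these libraries where they do the work, as an engineer would, in place of code of your own. Each camera call takes 0.05 s, during which the arm holds its last target.

## Task

Slide the flat steel test coupon up to the fence of the coupon stand, between the fixed cheek and the open jaw, and tip it up on its end so that it stands leaning against the fence. Then wind the sliding jaw in with its black knob until the coupon is held, without play, with one edge in the groove of the cheek and the other in that of the jaw. Do not upset the small things standing near by.

Things in the scene. Friction and masses are not known exactly. Their poses are not given: they have to be found in the camera images.
- coupon_center (a point): Middle of the loose test coupon: a bare steel plate 120 long (its x), 60 wide (y), 10 thick (z), about 0.5 kg, with an 8 mm hanging hole near its -x end. It starts lying flat on the bench in front of the stand, one end roughly towards the fence. Either end may be down when it stands, and either face to the fence.
- stand: Aluminium coupon stand, fixed. Origin on the bench at the foot of the fence's front, where the held coupon's middle comes; x level, into the fence (bare bench in front, -x), y along the fence to the fixed cheek, z up. The fence rises 55 and leans back 12 degrees; a coupon on end against it has its middle at x 7.6, z 60, its top 119 high. The stand spans x -20 to 66, y -165 to 46.
- cheek_groove (a point): Bottom of the groove in the fixed cheek: at x 0, y +30 in the stand's frame, 30 above the bench. The cheek is a block 16 wide, 60 tall, standing 20 out from the fence; its front lip, 6 thick and 14 clear of the fence, overlaps the coupon's front by 3.
- jaw_groove (a point): Bottom of the groove in the sliding jaw, the cheek's mirror image: at x 0, y -60 + jaw (mm) in the stand's frame, 30 above the bench. Fully open, the mouth between the two lips is 84 wide. The jaw hangs on an arm (top 70 above the bench) that reaches over the fence from a carriage behind it.
- jaw (a joint): How far the jaw has slid from fully open towards the cheek, 0 to 0.033 m; starts between 0 and 0.008. At 0.030 the grooves are 60 mm apart: the coupon is held without play. The knob moves it by rack and pinion, 0.022 m for each radian. It stays where it is left.
- knob: Black knob on the jaw's carriage, upright axis, at x 46, y -108 + jaw (mm) in the stand's frame; it shifts with the jaw as it turns. Clockwise from above closes. Origin on the axis, 102 above the bench, at mid height of its bar grip: 44 long (knob's x), 12 thick (y), 80 to 116 above the bench. Jaw fully open, the bar lies 39 degrees counter-clockwise of the stand's y. Stiff, about 0.18 N m.
- weigh_bottle: Bystander: small glass weighing bottle with a lid, 37 across, 71 tall; origin at the centre of its foot.
- petri_dish: Bystander: glass petri dish 64 across, 17 tall; origin at the centre of its underside.
- stopper0: Bystander: tan rubber stopper 37 across, 28 tall; origin at the centre of its underside.
Mind the look-alikes: they are no part of the job. There is more than one size of the part that bears coupon_center; the job needs the larger.

How it is judged:
On the way, in this order (a step that is already met when the one before it is completed fails the run):
1. the coupon stands on its end against the fence, between cheek and jaw (angle between the x axis of coupon_center and the z axis of stand, either way round below 0.3 rad and angle between the y axis of coupon_center and the y axis of stand, either way round below 0.15 rad and x of coupon_center in the frame of stand between -0.002 and 0.018 m and z of coupon_center in the frame of stand between 0.053 and 0.067 m and y of coupon_center in the frame of stand between -0.036 and 0.006 m), for 0.2 s.
2. the jaw is wound in by its knob, the coupon still standing (angle between the x axis of coupon_center and the z axis of stand, either way round below 0.3 rad and angle between the y axis of coupon_center and the y axis of stand, either way round below 0.15 rad and x of coupon_center in the frame of stand between -0.002 and 0.018 m and z of coupon_center in the frame of stand between 0.053 and 0.067 m and contact force between the fingers and knob above 1 N and value of joint jaw above 0.015 m), for 0.1 s.
At the end, for the whole second after the job is handed in: The coupon stands on end against the fence (at most 17 degrees from upright, its middle within 10 mm to and fro and 7 mm up and down of its place there), within 4 mm sideways of its place against the cheek, and the jaw is wound in to at least 0.0275 m (under 2.5 mm of play) (angle between the x axis of coupon_center and the z axis of stand, either way round below 0.3 rad and angle between the y axis of coupon_center and the y axis of stand, either way round below 0.15 rad and x of coupon_center in the frame of stand between -0.002 and 0.018 m and z of coupon_center in the frame of stand between 0.053 and 0.067 m and y of coupon_center in the frame of stand between -0.004 and 0.004 m and value of joint jaw above 0.0275 m); the robot touches nothing.
It fails at once if the weighing bottle is shifted by more than 30 mm or tipped over (distance of weigh_bottle from where it was at the start of the episode above 0.03 m or angle between weigh_bottle's own z axis and vertical above 0.5 rad).
It fails at once if the petri dish is shifted by more than 30 mm or tipped over (distance of petri_dish from where it was at the start of the episode above 0.03 m or angle between petri_dish's own z axis and vertical above 0.5 rad).
It fails at once if the rubber stopper is shifted by more than 30 mm or tipped over (distance of stopper0 from where it was at the start of the episode above 0.03 m or angle between stopper0's own z axis and vertical above 0.5 rad).
It also fails if it takes over 72 s, if anything falls off the work surface, if the arm or the gripper's body presses on something with over 40 N, if the wrist force passes 120 N, or if a joint passes its speed limit or range.

## Working session

There is one attempt and no reset: what is moved stays moved. The work goes in short steps, Python scripts to look and compute and a tool call to move; the robot and the scene stay as the last step left them, time stands still between calls to the robot, and variables do not carry over. Pictures are saved under pics/ and viewed, and the job is handed in when it is done.

Besides the shell and the picture viewer there is one more tool, called after ">>>" in YAML: its name, and indented under it one key for each argument. servo_tool: Moves the arm, as the interface text tells. Its arguments: {"type":"object","properties":{"steps":{"type":"string"},"squeeze":{"type":"number"}},"required":["steps"]}

```bash
mkdir -p pics; ls; cat > h.py <<'E'
import numpy as np, cv2
from bench import sense,capture,camera_params
def P(name):
    c=camera_params(name); K=np.array([[c['fx'],0,c['cx']],[0,c['fy'],c['cy']],[0,0,1]]); return K,np.array(c['D'],float),np.array(c['extrinsics'])
def ray(cam,uv):
    K,D,E=cam; p=cv2.undistortPoints(np.array([[uv]],float),K,D)[0,0]
    d=E[:3,:3]@np.array([p[0],-p[1],-1]); return E[:3,3],d
def onz(cam,uv,z=0):
    o,d=ray(cam,uv); return o+d*(z-o[2])/d[2]
def proj(cam,X):
    K,D,E=cam; X=np.atleast_2d(X); q=(X-E[:3,3])@E[:3,:3]; q=q*[1,-1,-1]
    return cv2.projectPoints(q,np.zeros(3),np.zeros(3),K,D)[0][:,0]
def save(name,fn,crop=None,s=1):
    im=capture(name)[:,:,::-1]; cv2.imwrite(f'pics/raw_{fn}.png',im)
    cr(im,fn,crop,s); return im
def cr(im,fn,crop=None,s=1):
    if crop: im=im[crop[1]:crop[3],crop[0]:crop[2]]
    cv2.imwrite(f'pics/{fn}.png',cv2.resize(im,None,fx=s,fy=s,interpolation=cv2.INTER_CUBIC))
E
python3 - <<'E'
from h import *
for n in('side','top','wrist'):
    save(n,n+'0',s=1.5); c=P(n); print(n,c[0][0,0],c[1],c[2].round(3).tolist())
s=sense(); print(s['time'],s['eef_pos'],s['tcp_rot'])
E
```

```text
pics
side 365.2166478222088 [-0.11140438  0.          0.          0.          0.        ] [[0.951, 0.117, -0.287, 0.316], [-0.309, 0.426, -0.85, -1.035], [0.023, 0.897, 0.441, 0.51], [0.0, 0.0, 0.0, 1.0]]
top 460.9937442782492 [-0.16658864  0.          0.          0.          0.        ] [[0.01, 0.99, -0.141, 0.422], [-1.0, 0.013, 0.015, -0.206], [0.016, 0.141, 0.99, 1.363], [0.0, 0.0, 0.0, 1.0]]
wrist 280.612061075054 [-0.01116891  0.          0.          0.          0.        ] [[0.33, 0.903, 0.276, 0.294], [-0.944, 0.316, 0.095, -0.584], [-0.002, -0.292, 0.956, 0.383], [0.0, 0.0, 0.0, 1.0]]
0.15 [ 0.21458946 -0.61307945  0.21382439] [ 9.85858803e-01  1.67576670e-01 -1.74652965e-04 -6.70339374e-04]
```

View pics/side0.png

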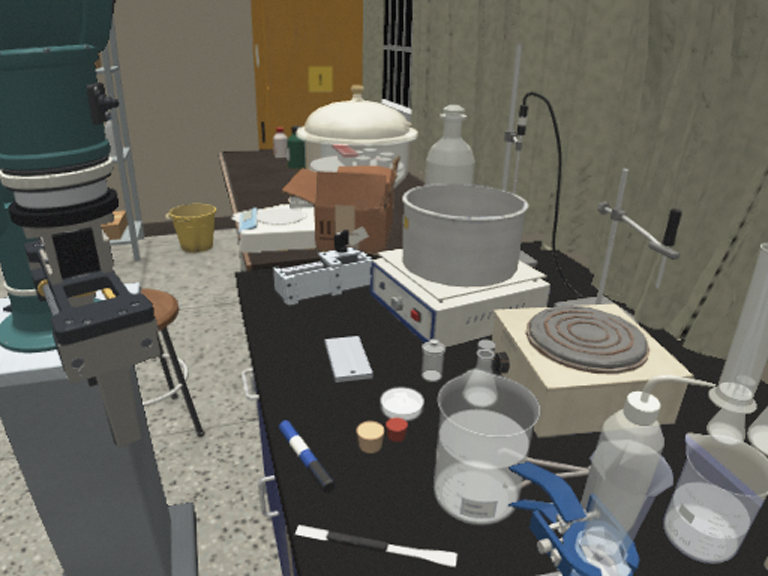

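View pics/top0.png

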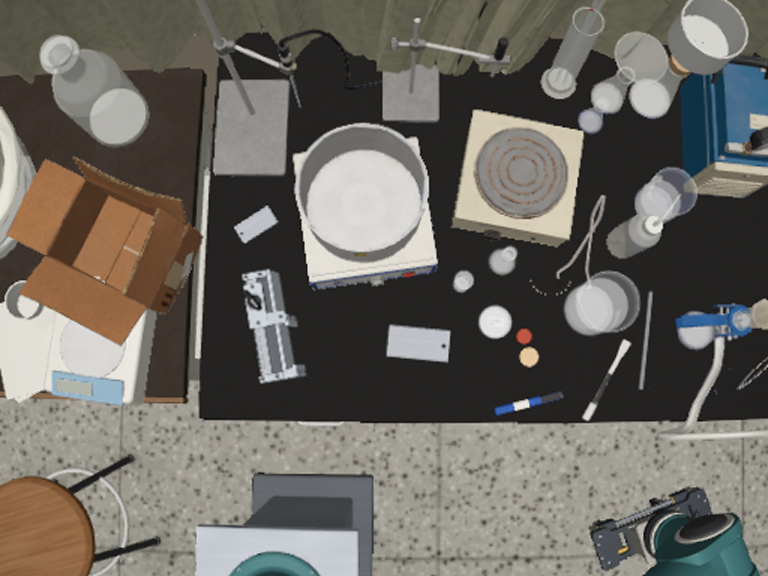

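View pics/wrist0.png

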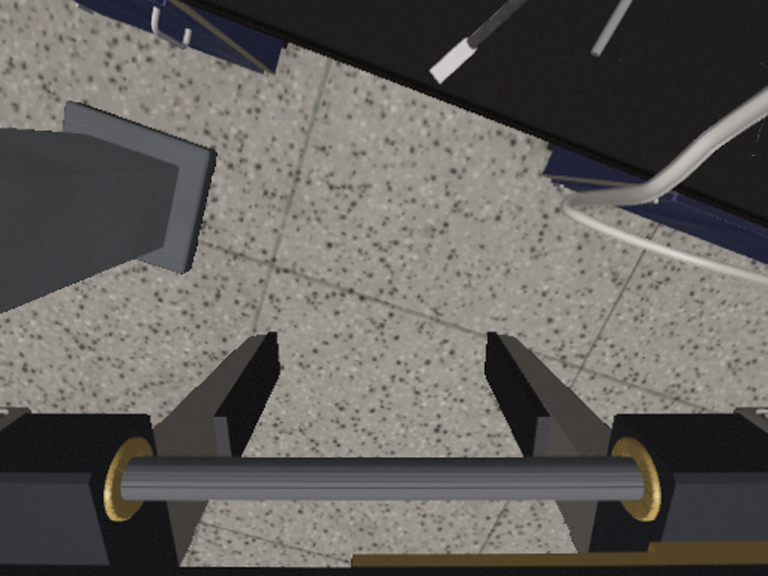

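```bash
python3 - <<'E'
from h import *
im=cv2.imread('pics/raw_top0.png')
cr(im,'t1',(150,165,310,275),5)
im=cv2.imread('pics/raw_side0.png')
cr(im,'s1',(170,140,300,260),6)
c=P('top')
for uv in [(400/1.5,340/1.5),(265/1.5,325/1.5),(494/1.5,322/1.5),(463/1.5,282/1.5),(528/1.5,357/1.5)]: print(onz(c,uv).round(3))
E
```

```text
[ 0.522 -0.24   0.   ]
[0.549 0.028 0.   ]
[ 0.56  -0.427  0.   ]
[ 0.64  -0.365  0.   ]
[ 0.491 -0.495  0.   ]
```

View pics/t1.png

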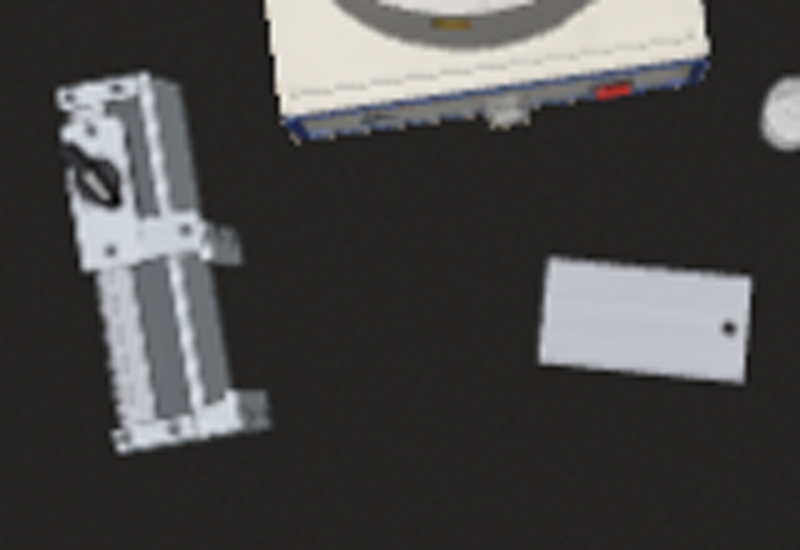

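View pics/s1.png

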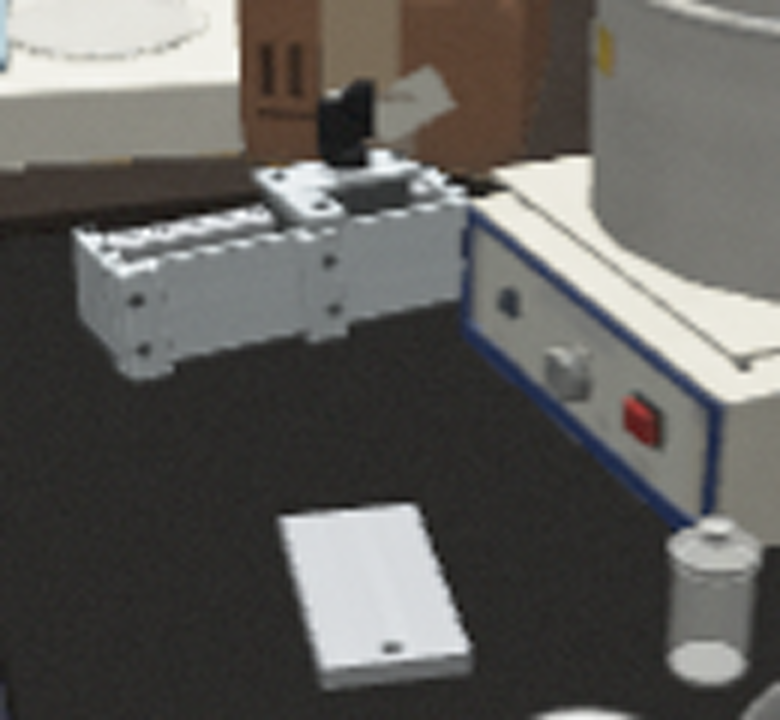

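```bash
python3 - <<'E'
from h import *
im=cv2.imread('pics/raw_top0.png')
cr(im,'t2',(155,175,215,220),13)
cr(im,'t3',(160,215,220,260),13)
im=cv2.imread('pics/raw_side0.png')
cr(im,'s2',(180,160,250,210),11)
E
```

```text
(no output)
```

View pics/t2.png

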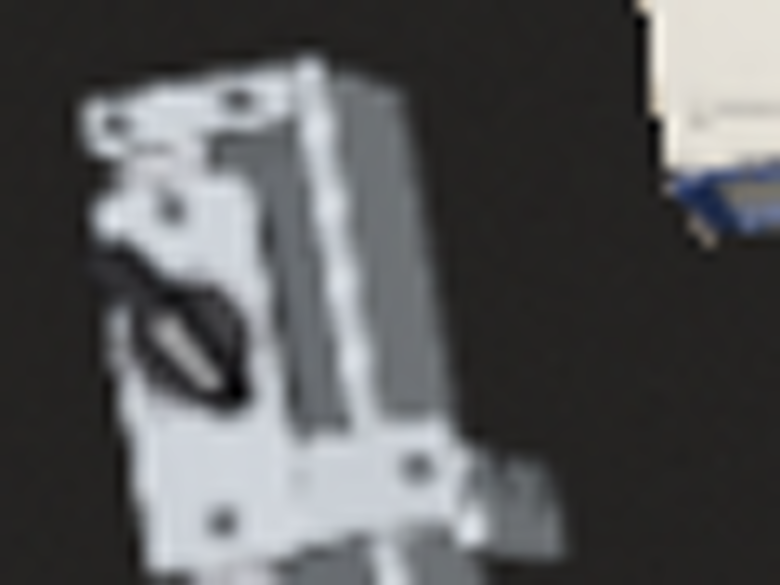

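View pics/t3.png

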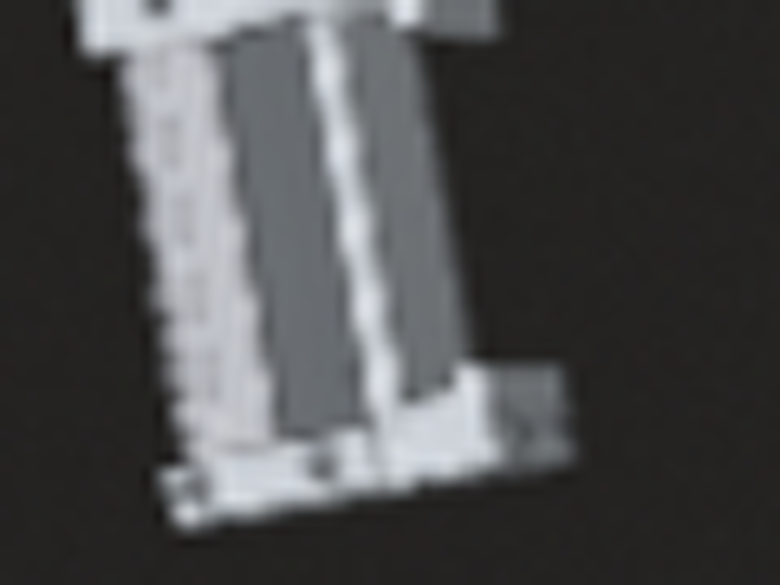

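View pics/s2.png

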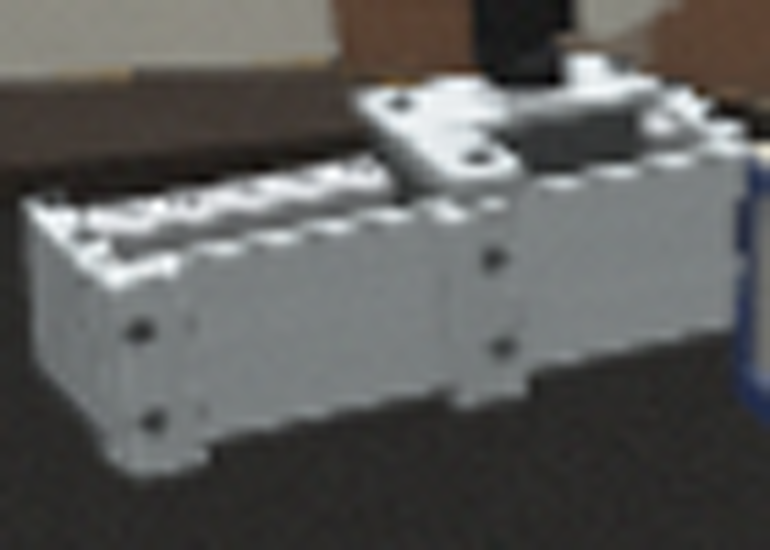

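```bash
cat > fit.py <<'E'
from h import *
from scipy.optimize import least_squares
T=P('top');S=P('side')
def f(o,s,p): return [o[0]+(p[0]+.5)/s-.5,o[1]+(p[1]+.5)/s-.5]
t3=lambda *p:f((160,215),13,p); t2=lambda *p:f((155,175),13,p); s2=lambda *p:f((180,160),11,p)
obs=[(T,t3(574,462),(-20,46,0),0),(T,t3(560,366),(-20,27,0),0),(T,t3(500,462),(-20,46,60),0),(T,t3(483,366),(-20,27,60),0),
(T,t2(402,90),(0,-165,0),0),(T,t2(325,60),(11.7,-165,55),0),(T,t2(564,553),(-20,-57,0),1),(T,t2(545,455),(-20,-76,0),1),
(S,s2(208,458),(-20,27,0),0),(S,s2(115,470),(-20,46,0),0),(S,s2(455,405),(-20,-57,0),1),(S,s2(527,390),(-20,-76,0),1),(T,t2(455,420),(0,-76,0),1)]
def W(p,q,jj):
    a=p[2]; q=np.array(q)/1e3; q=q+[0,jj*p[3],0]
    return np.array([p[0]+np.cos(a)*q[0]-np.sin(a)*q[1],p[1]+np.sin(a)*q[0]+np.cos(a)*q[1],q[2]])
def r(p): return np.concatenate([proj(c,W(p,q,j))[0]-uv for c,uv,q,j in obs])
s=least_squares(r,[.53,.03,1.7,.005],loss='soft_l1')
if __name__=='__main__':
    print(s.x,np.degrees(s.x[2])); print(r(s.x).reshape(-1,2).round(2))
    # coupon corners z=.01 from t1
    t1=lambda *p:f((150,165),5,p)
    C=np.array([onz(T,t1(*p),.01) for p in [(546,258),(751,276),(745,382),(540,364)]]);print(C.round(4));c=C.mean(0);print('coupon',c, [np.linalg.norm(C[i]-C[i-1]) for i in range(4)])
    d=C[0]+C[3]-C[1]-C[2];print('dir to fence',np.degrees(np.arctan2(d[1],d[0])),onz(T,t1(729,328),.01))
    a=s.x[2];R=np.array([[np.cos(a),-np.sin(a)],[np.sin(a),np.cos(a)]]);print('in stand',R.T@(c[:2]-s.x[:2]))
    print('knob',W(s.x,(46,-108,102),1)); 
E
python3 fit.py
```

```text
[ 0.49289704 -0.0209254   1.72187925  0.00234061] 98.65641363935234
[[-2.59  0.12]
 [-2.33  1.11]
 [ 0.64 -0.37]
 [ 1.1   0.33]
 [ 0.43 -0.29]
 [-0.45 -0.69]
 [-1.05 -0.57]
 [-0.37  0.67]
 [-0.83  1.31]
 [ 1.66  1.39]
 [ 1.52  1.29]
 [ 0.55  1.57]
 [-0.08  4.28]]
[[ 0.5523 -0.2164  0.01  ]
 [ 0.543  -0.3375  0.01  ]
 [ 0.4805 -0.334   0.01  ]
 [ 0.4899 -0.2136  0.01  ]]
coupon [ 0.51641638 -0.27534646  0.01      ] [np.float64(0.062498207186661714), np.float64(0.12142168016530798), np.float64(0.06258378132824069), np.float64(0.1207641609325746)]
dir to fence 85.5855636471321 [ 0.51216287 -0.32448374  0.01      ]
in stand [-0.25506273  0.01504118]
knob [0.59042942 0.04045326 0.102     ]
```

```bash
sed -i 's/(-20,46,60)/(-7.5,46,60)/; s/(-20,27,60)/(-7.5,27,60)/; s/,(T,t2(455,420),(0,-76,0),1)\]/]/' fit.py; python3 fit.py
```

```text
[ 0.49302519 -0.02647624  1.76500451  0.00412109] 101.12730911351932
[[-0.09 -0.29]
 [-0.11  0.74]
 [-1.11 -0.01]
 [-0.93  0.73]
 [-0.07  0.06]
 [-0.94 -0.15]
 [ 0.08 -0.16]
 [ 0.49  1.12]
 [-0.07  2.21]
 [ 2.49  2.41]
 [ 1.41  1.8 ]
 [ 0.35  1.97]]
[[ 0.5523 -0.2164  0.01  ]
 [ 0.543  -0.3375  0.01  ]
 [ 0.4805 -0.334   0.01  ]
 [ 0.4899 -0.2136  0.01  ]]
coupon [ 0.51641638 -0.27534646  0.01      ] [np.float64(0.062498207186661714), np.float64(0.12142168016530798), np.float64(0.06258378132824069), np.float64(0.1207641609325746)]
dir to fence 85.5855636471321 [ 0.51216287 -0.32448374  0.01      ]
in stand [-0.24870591  0.02507792]
knob [0.58607373 0.03870655 0.102     ]
```

```bash
python3 - <<'E'
from fit import *
t1=lambda *p:f((150,165),5,p); s1=lambda *p:f((170,140),6,p)
def tri(a,b):
    o1,d1=ray(T,a);o2,d2=ray(S,b); A=np.stack([d1,-d2],1); x=np.linalg.lstsq(A,o2-o1,rcond=None)[0]
    p,q=o1+d1*x[0],o2+d2*x[1]; return ((p+q)/2).round(3),np.linalg.norm(p-q).round(4)
print('hp fl top',tri(t1(285,115),s1(470,205)))
print('hp fl bot',tri(t1(296,140),s1(465,332)))
print('hp fr top',tri(t1(708,48),s1(720,405)))
h=lambda a,b:(a/1.5,b/1.5)
print('pot left',tri(h(297,190),h(402,208)),'front',tri(h(362,252),h(460,222)))
print('knob top', tri(f((155,175),13,(190,355)),s1(348,88)))
print('bottle', tri(h(463,277),h(433,342)))
print('coupon corner fence near',tri(t1(540,364),s1(281,518)),tri(t1(751,276),s1(470,655)))
E
```

```text
hp fl top (array([ 0.622, -0.068,  0.088]), np.float64(0.0021))
hp fl bot (array([ 0.62 , -0.068,  0.017]), np.float64(0.0001))
hp fr top (array([ 0.661, -0.304,  0.09 ]), np.float64(0.0076))
pot left (array([ 0.731, -0.043,  0.19 ]), np.float64(0.0774)) front (array([ 0.7  , -0.186,  0.196]), np.float64(0.0892))
knob top (array([0.58 , 0.029, 0.12 ]), np.float64(0.0055))
bottle (array([ 0.637, -0.357,  0.064]), np.float64(0.0056))
coupon corner fence near (array([ 0.49 , -0.214,  0.011]), np.float64(0.0001)) (array([ 0.541, -0.337,  0.009]), np.float64(0.0036))
```

```bash
cat >> h.py <<'E'
def go(x,y,z,head):
    s=sense(); p=s['eef_pos']; q=s['tcp_rot']
    from scipy.spatial.transform import Rotation as R
    M=R.from_quat(q).as_matrix(); d=M.T@(np.array([x,y,z])-p); h=np.degrees(np.arctan2(M[1,0],M[0,0]))
    tw=-((head-h+180)%360-180)
    print('at',p.round(4),'head',round(h,2),'tilt',M[:,2].round(4),'-> d',d.round(4),'tw',round(tw,2))
E
python3 - <<'E'
from h import *
go(.512,-.31,.2,85.6)
T=P('top')
h=lambda a,b:onz(T,(a/1.5,b/1.5),.2)
for p in [(297,190),(428,195),(362,252),(363,125)]: print(h(*p))
E
```

```text
at [ 0.2146 -0.6131  0.2138] head 19.29 tilt [-6.0e-04  1.3e-03 -1.0e+00] -> d [ 0.3809 -0.1878  0.014 ] tw -66.31
[ 0.76669718 -0.05320584  0.2       ]
[ 0.76057363 -0.28167728  0.2       ]
[ 0.65768082 -0.1686662   0.2       ]
[ 0.8882905  -0.16603851  0.2       ]
```

>>> servo_tool:
  steps: "100 0.045 -0.022 0.002 -8;100 0.09 -0.044 0.004 -16;100 0.135 -0.066 0.006 -24;100 0.18 -0.088 0.008 -32;100 0.225 -0.11 0.01 -40;100 0.27 -0.132 0.012 -48;100 0.315 -0.154 0.014 -56;100 0.36 -0.176 0.014 -64;100 0.381 -0.188 0.014 -66.3;100 0.381 -0.188 0.014 -66.3;100 0.381 -0.188 0.014 -66.3"

```text
time: 1.25
eef_pos: [0.512, -0.3102, 0.2002]
tcp_rot: [0.734, 0.679, -0.0, -0.0]
force: [-0.1, 0.3, -1.0]
opening: 1.002
```

```bash
python3 - <<'E'
from h import *
s=sense();print(s['time'],s['eef_pos'],s['joint_positions'])
c=P('wrist'); np.save('w1.npy',c[2]); save('wrist','w1',s=1.5)
go(.511,-.317,.003,85.6)
E
```

```text
1.25 [ 0.51196631 -0.31018222  0.20016426] [ 0.7767491   0.43099191 -0.37522033  1.72729797  0.18142399  1.01837849
  0.26032407]
at [ 0.5113 -0.3113  0.2002] head 85.49 tilt [-1.2e-03 -5.0e-04 -1.0e+00] -> d [-0.0056  0.0004  0.1972] tw -0.11
```

View pics/w1.png

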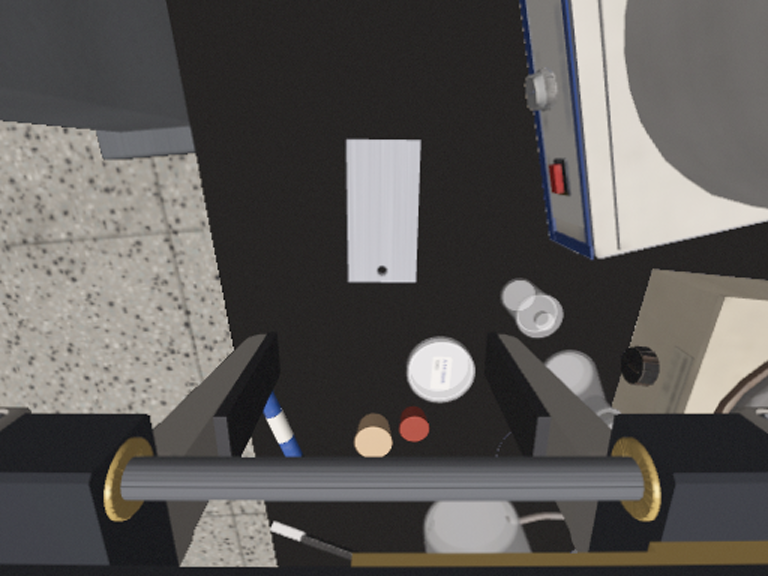

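```bash
python3 - <<'E'
from h import *
c=P('wrist'); 
C=np.array([onz(c,(a/1.5,b/1.5),.01) for a,b in [(346,139.5),(421,140),(416,282.5),(348,282.5)]]);print(C.round(4),C.mean(0))
print([np.linalg.norm(C[i]-C[i-1]).round(4) for i in range(4)])
d=C[0]+C[1]-C[2]-C[3];print('dir',np.degrees(np.arctan2(d[1],d[0])))
for a,b in [(441,370),(374,442)]: print(onz(c,(a/1.5,b/1.5),.017))
print(proj(c,[[.511,-.311,.2],[.511,-.311,.003]])*1.5)
E
```

```text
[[ 0.4907 -0.2106  0.01  ]
 [ 0.5511 -0.2157  0.01  ]
 [ 0.5404 -0.3354  0.01  ]
 [ 0.48   -0.3306  0.01  ]] [ 0.51552552 -0.27307472  0.01      ]
[np.float64(0.1205), np.float64(0.0606), np.float64(0.1201), np.float64(0.0606)]
dir 84.90688872696589
[ 0.55851145 -0.42013826  0.017     ]
[ 0.48951382 -0.49432604  0.017     ]
[[380.09984676 356.80999182]
 [380.96426812 256.59927429]]
```

```bash
python3 - <<'E'
from h import *
go(.512,-.3128,.004,84.9)
E
```

```text
at [ 0.5113 -0.3113  0.2002] head 85.49 tilt [-1.2e-03 -5.0e-04 -1.0e+00] -> d [-0.0013  0.0011  0.1962] tw 0.59
```

>>> servo_tool:
  steps: "100 -0.001 0.001 0.045 0.5;100 -0.001 0.001 0.09 0.5;100 -0.001 0.001 0.135 0.5;100 -0.001 0.001 0.175 0.5;100 -0.001 0.001 0.19 0.5;100 -0.001 0.001 0.196 0.5;100 -0.001 0.001 0.196 0.5;60 -0.001 0.001 0.196 0.5;60 -0.001 0.001 0.196 0.5;55 -0.001 0.001 0.196 0.5;50 -0.001 0.001 0.196 0.5;50 -0.001 0.001 0.196 0.5;50 -0.001 0.001 0.196 0.5;50 -0.001 0.001 0.196 0.5"
  squeeze: 10

```text
time: 2.7
eef_pos: [0.5129, -0.3116, 0.0053]
tcp_rot: [0.737, 0.676, -0.0, 0.0]
force: [-2.3, -0.2, 6.2]
opening: 0.649
```

```bash
python3 - <<'E'
from h import *
s=sense();print(s['time'],s['eef_pos'],s['opening'],s['force'])
save('wrist','w2',s=1.5)
E
```

```text
2.7 [ 0.51293737 -0.3115636   0.00526187] 0.6492094816527224 [-2.31677243 -0.23122045  6.22397549]
```

View pics/w2.png

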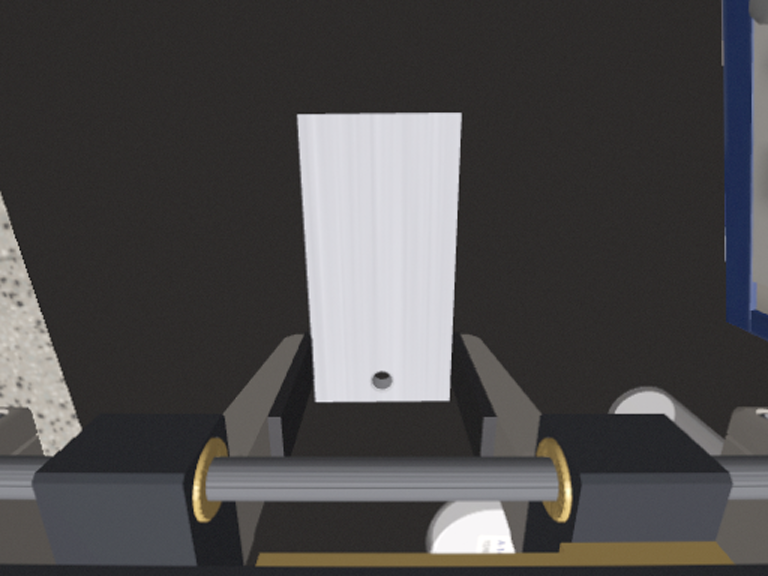

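>>> servo_tool:
  steps: "50 0.001 0 -0.01 0;50 0.003 0 -0.02 0;50 0.006 0 -0.03 0;50 0.010 0 -0.04 0;50 0.014 0 -0.05 0;50 0.014 0 -0.05 0"
  squeeze: 10

```text
time: 3.35
eef_pos: [0.5157, -0.2968, 0.0565]
tcp_rot: [0.736, 0.677, 0.001, 0.001]
force: [0.1, 0.3, -2.5]
opening: 0.649
```

```bash
python3 - <<'E'
from h import *
save('side','s3',crop=(120,100,376,292),s=3)
c=P('wrist');np.save('w3.npy',c[2]);save('wrist','w3',s=1.5)
E
```

```text
(no output)
```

View pics/s3.png

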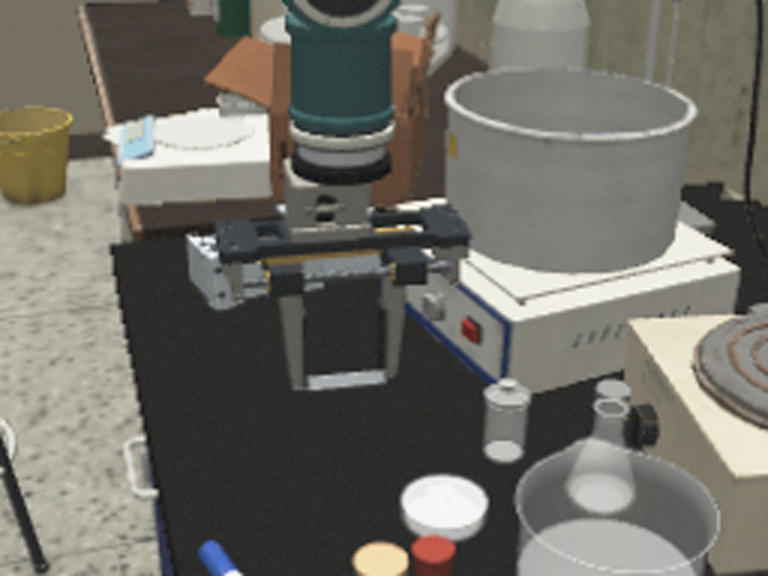

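View pics/w3.png

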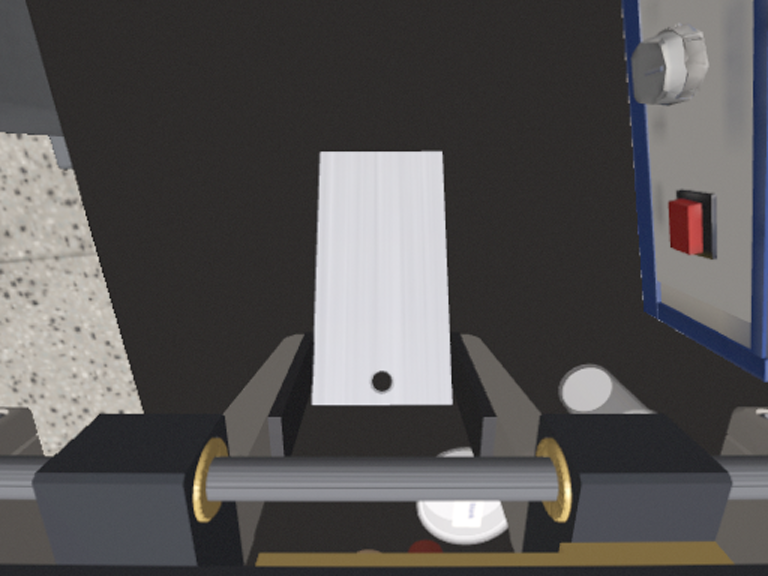

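```bash
python3 - <<'E'
from h import *
c=P('wrist')
a=onz(c,(319.5/1.5,151/1.5),.009);b=onz(c,(442.5/1.5,151/1.5),.009);print(a,b,np.linalg.norm(a-b))
go(.533,-.172,.055,101.1)
E
```

```text
[ 0.49292294 -0.20736052  0.009     ] [ 0.55269951 -0.21251587  0.009     ] 0.05999846052607073
at [ 0.5151 -0.2975  0.0552] head 85.09 tilt [ 1.7e-03 -9.0e-04 -1.0e+00] -> d [1.266e-01 7.100e-03 1.000e-04] tw -16.01
```

>>> servo_tool:
  steps: "50 0.01 0.0005 0 -2;50 0.03 0.0015 0 -4;50 0.05 0.003 0 -6;50 0.07 0.004 0 -9;50 0.09 0.005 0 -12;50 0.11 0.006 0 -14;50 0.12 0.007 0 -15;50 0.126 0.007 0 -16;50 0.126 0.007 0 -16"

```text
time: 4.35
eef_pos: [0.5322, -0.1711, 0.0544]
tcp_rot: [0.635, 0.773, 0.0, -0.0]
force: [0.7, 0.8, -2.9]
opening: 0.65
```

```bash
python3 - <<'E'
from h import *
c=P('wrist');np.save('w4.npy',c[2]);im=save('wrist','w4',s=1.5); cr(im,'w4b',(90,0,250,120),5)
s=sense();print(s['time'],s['eef_pos'],s['force'])
E
```

```text
4.4 [ 0.53195054 -0.17184936  0.05432072] [ 0.54110519  0.81055523 -3.75533834]
```

View pics/w4.png

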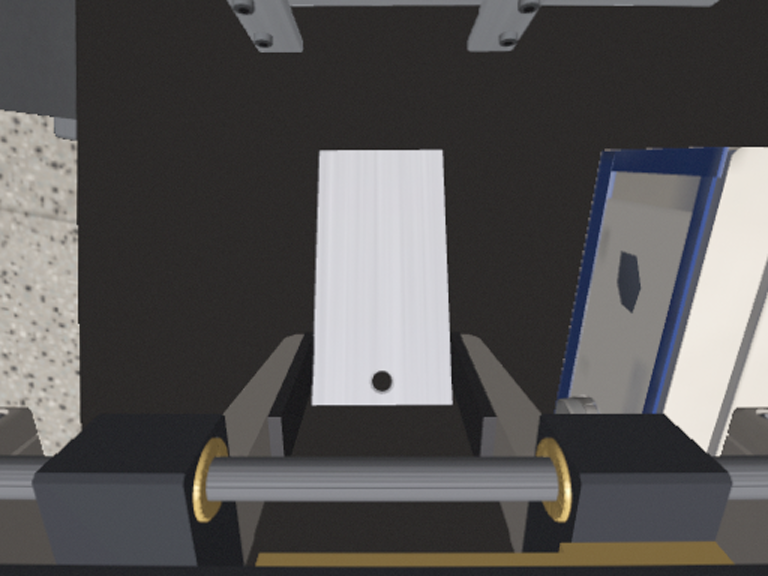

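View pics/w4b.png

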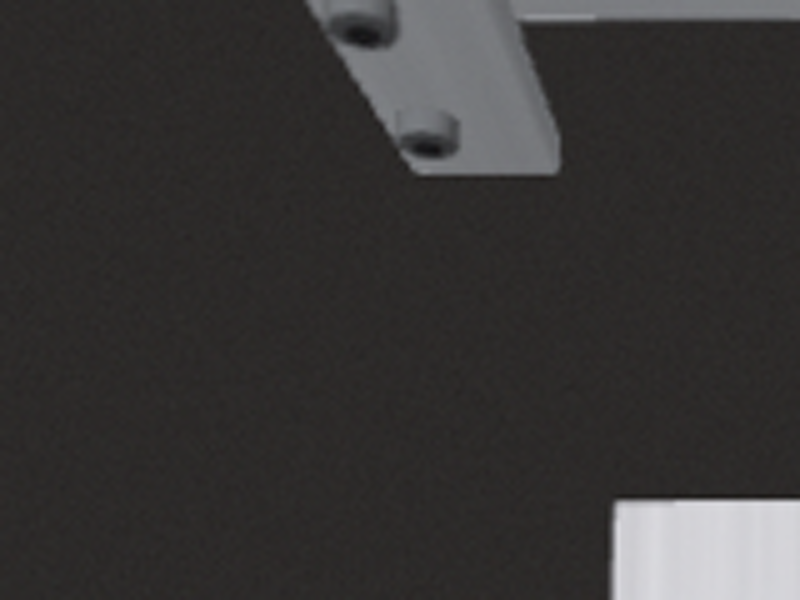

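```bash
python3 - <<'E'
from h import *
c=P('wrist')
def f(u,v,o=(90,0),s=5): return (o[0]+(u+.5)/s-.5,o[1]+(v+.5)/s-.5)
for z in (0,.003):
  A=[onz(c,f(417,176),z),onz(c,f(560,174),z),onz(c,(468/1.5,51/1.5),z),onz(c,(509/1.5,51/1.5),z),onz(c,f(600,19),z),onz(c,f(790,19),z)]
  A=np.array(A);print(A.round(4)[:,:2].tolist(),[np.linalg.norm(A[i+1]-A[i]).round(4) for i in range(5)])
  d=A[0]-A[3];print('Yhead',np.degrees(np.arctan2(d[1],d[0])))
a=onz(c,(319.5/1.5,151/1.5),.009);b=onz(c,(443/1.5,151/1.5),.009);print('front end',a,b,np.linalg.norm(a-b))
E
```

```text
[[0.4501, -0.0524], [0.4702, -0.0483], [0.5475, -0.0328], [0.5667, -0.029], [0.4729, -0.028], [0.4988, -0.0229]] [np.float64(0.0205), np.float64(0.0789), np.float64(0.0196), np.float64(0.0938), np.float64(0.0264)]
Yhead -168.66893056134157
[[0.451, -0.0529], [0.4708, -0.0488], [0.5471, -0.0336], [0.566, -0.0298], [0.4735, -0.0288], [0.4991, -0.0238]] [np.float64(0.0202), np.float64(0.0778), np.float64(0.0193), np.float64(0.0926), np.float64(0.0261)]
Yhead -168.66893056134157
front end [ 0.48628722 -0.09133205  0.009     ] [ 0.54520319 -0.07979849  0.009     ] 0.06003428223972583
```

>>> servo_tool:
  steps: "50 0.015 0.001 0 -0.1;50 0.032 0.002 0 -0.2;50 0.048 0.002 0 -0.2;50 0.063 0.002 0 -0.2;50 0.068 0.002 -0.007 -0.2;50 0.073 0.002 -0.014 -0.2;50 0.078 0.002 -0.02 -0.2;50 0.084 0.002 -0.0255 -0.2;50 0.09 0.002 -0.0305 -0.2;50 0.097 0.002 -0.035 -0.2;50 0.104 0.002 -0.0382 -0.2;50 0.112 0.002 -0.0412 -0.2;50 0.12 0.002 -0.0435 -0.2;50 0.12 0.002 -0.0435 -0.2"

```text
time: 5.8
eef_pos: [0.5111, -0.0533, 0.0989]
tcp_rot: [0.633, 0.774, -0.0, 0.0]
force: [-0.8, -2.3, 2.5]
opening: 0.646
```

```bash
python3 - <<'E'
from h import *
c=P('wrist');im=save('wrist','w5',s=1.5)
save('side','s5',crop=(150,80,310,200),s=5)
s=sense();print(s['time'],s['eef_pos'],s['force'])
E
```

```text
5.9 [ 0.5113048  -0.05452223  0.09853092] [-1.48105427 -1.99945714  4.89008683]
```

View pics/w5.png

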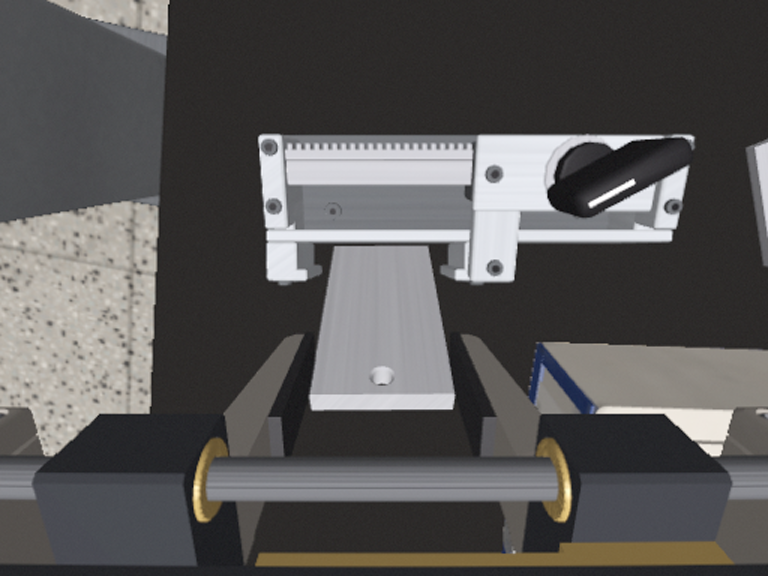

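View pics/s5.png

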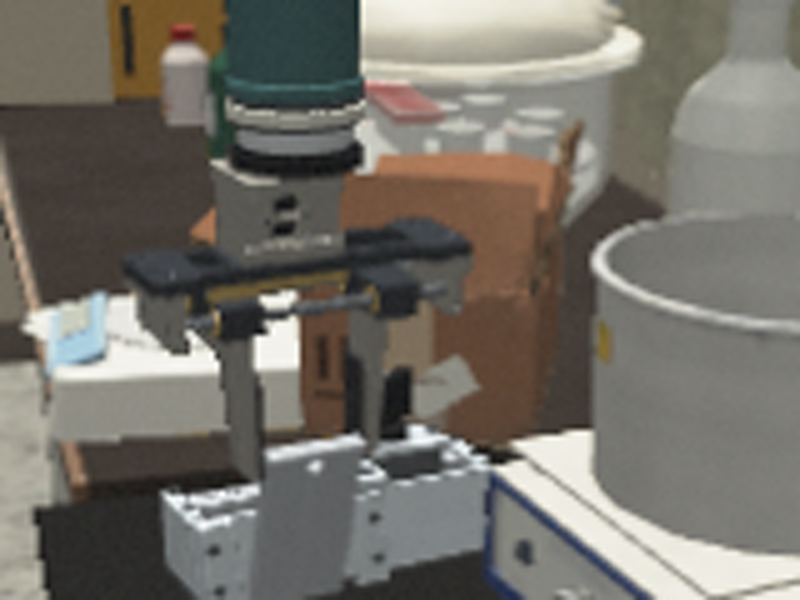

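>>> servo_tool:
  steps: "50 0.009 0 -0.0015 -0.2;50 0.0175 0 -0.0022 -0.2;50 0.026 0 -0.0022 -0.2;50 0.031 0 -0.002 -0.2;50 0.036 0 -0.002 -0.2;50 0.042 0 -0.0015 -0.2;50 0.047 0 -0.001 -0.2;50 0.050 0 -0.001 -0.2;50 0.050 0 -0.001 -0.2"

```text
time: 6.8
eef_pos: [0.5013, -0.0044, 0.0992]
tcp_rot: [0.632, 0.775, 0.0, -0.0]
force: [-0.6, 0.1, 4.6]
opening: 0.65
```

```bash
python3 - <<'E'
from h import *
c=P('wrist');im=save('wrist','w6',s=1.5)
save('side','s6',crop=(150,80,310,200),s=5)
s=sense();print(s['time'],s['eef_pos'],s['force'])
E
```

```text
6.9 [ 0.50143835 -0.00498451  0.09924502] [-1.46795101 -0.83096052  5.74004055]
```

View pics/w6.png

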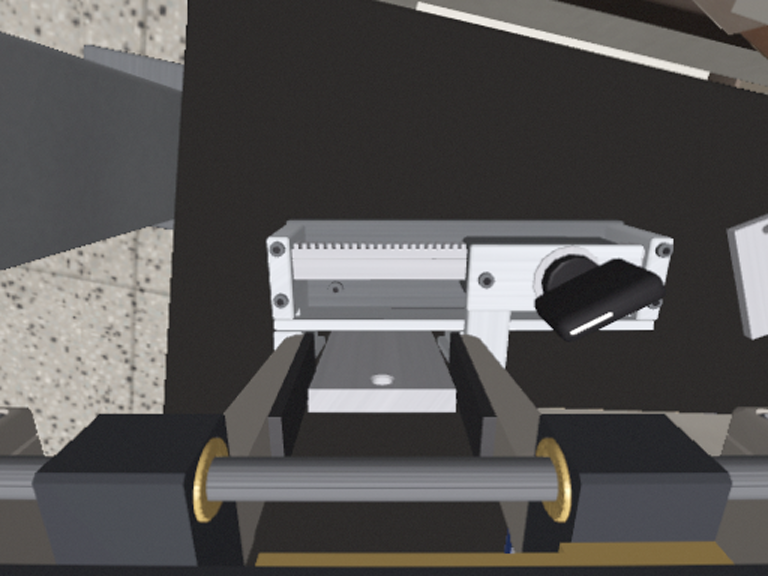

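View pics/s6.png

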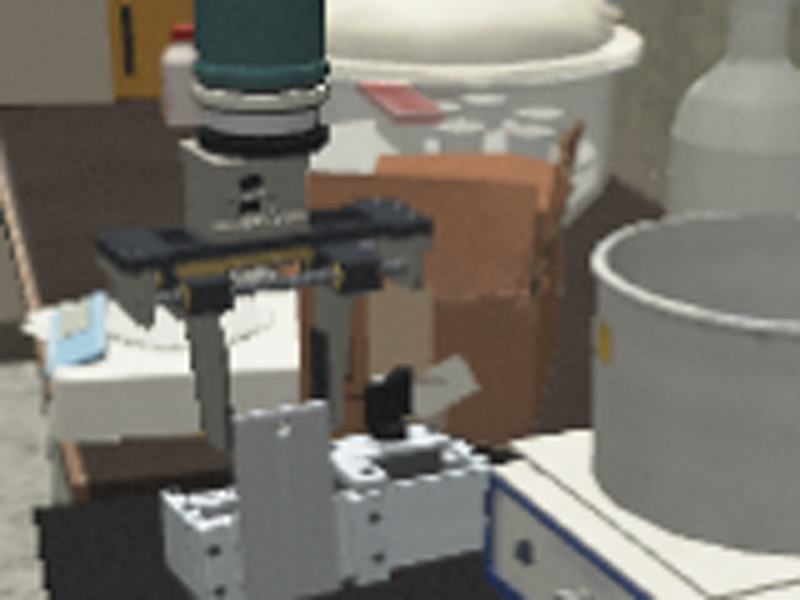

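>>> servo_tool:
  steps: "68 0 0 0 0;72 0 0 0 0;76 0 0 0 0;82 0 0 0 0;90 0 0 0 0;90 0 0 0 0;90 0 0 -0.01 0;90 0 0 -0.04 0;90 0 0 -0.08 0;90 -0.03 0 -0.12 0;90 -0.05 0 -0.14 0;90 -0.05 0 -0.14 0"

```text
time: 8.1
eef_pos: [0.5135, -0.0572, 0.2429]
tcp_rot: [0.635, 0.773, 0.001, 0.003]
force: [-0.2, -0.9, 0.3]
opening: 0.901
```

```bash
python3 - <<'E'
from h import *
c=P('wrist');im=save('wrist','w7',s=1.5)
save('side','s7',crop=(150,80,310,200),s=5)
s=sense();print(s['time'],s['eef_pos'],s['force'],s['joint_positions'][6])
E
```

```text
8.2 [ 0.51090933 -0.05400191  0.23935653] [ 0.09677236  0.13835328 -0.42974024] 0.10653660859974944
```

View pics/w7.png

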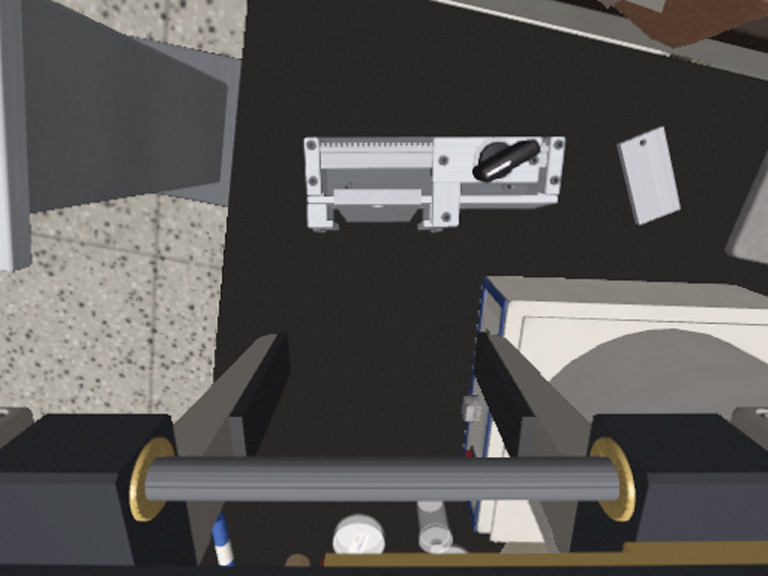

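View pics/s7.png

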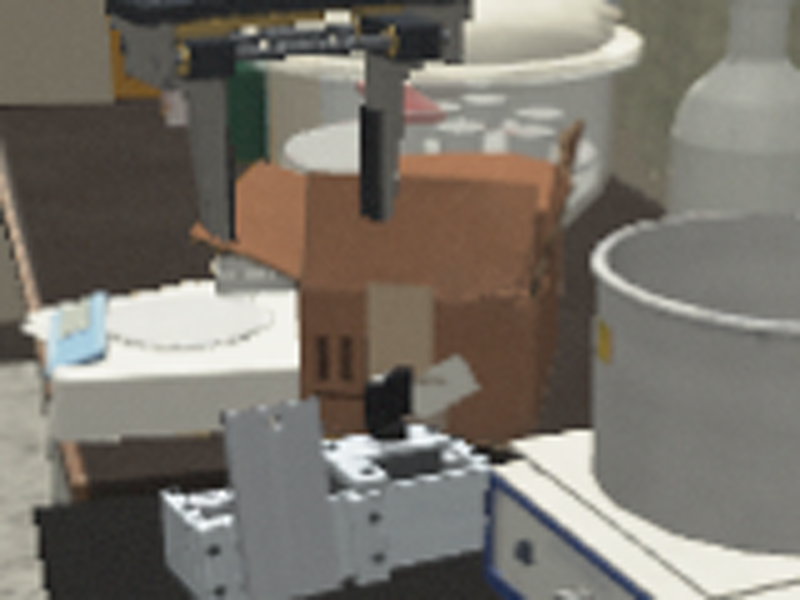

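```bash
python3 - <<'E'
from h import *
im=cv2.imread('pics/raw_w7.png'); cr(im,'w7b',(195,80,385,165),4)
E
```

```text
(no output)
```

View pics/w7b.png

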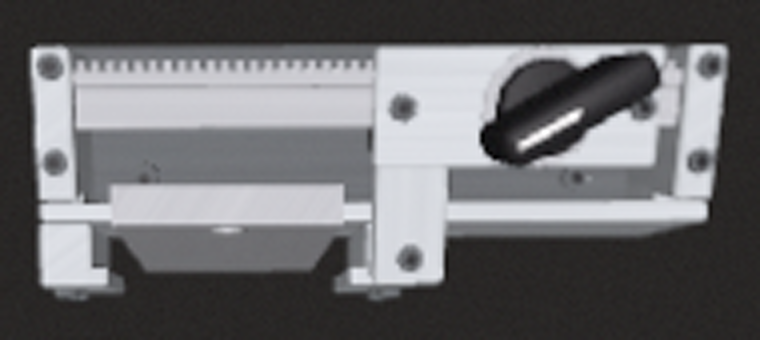

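```bash
cat > stand.py <<'E'
from h import *
O=np.array([.4928,-.0236]); A=np.radians(101.2)
X=np.array([np.cos(A),np.sin(A)]);Y=np.array([-np.sin(A),np.cos(A)])
def w(x,y): return O+X*x/1e3+Y*y/1e3
def st(p): d=np.array(p)[:2]-O; return np.array([d@X,d@Y])*1e3
E
python3 - <<'E'
from stand import *
c=P('wrist'); print(sense()['eef_pos'])
def f(u,v): return (195+(u+.5)/4-.5,80+(v+.5)/4-.5)
for p in [(495,152),(650,66)]: print(st(onz(c,f(*p),.116)))
print('line',[st(onz(c,f(*p),.116)) for p in [(520,148),(582,112)]])
for z in (.07,): print('jaw arm edges',[st(onz(c,f(*p),.07)) for p in [(376,280),(443,283)]], 'cheek',[st(onz(c,f(*p),.06)) for p in [(42,288),(108,285)]])
print('coupon',[st(onz(c,f(*p),.119)) for p in [(112,184),(343,184)]],[st(onz(c,f(*p),.117)) for p in [(112,226),(343,226)]])
for j in (0,3,5,7): 
  k=np.array([46,-108+j]); a=np.radians(39)-j/22; d=22*np.array([-np.sin(a),np.cos(a)])
  W=[np.r_[w(*(k+e*d)),.116] for e in(-1,0,1)]; print(j,((proj(c,W)-[195,80]+.5)*4-.5).round(0).tolist())
E
```

```text
[ 0.51090933 -0.05400191  0.23935653]
[ 39.45504021 -77.27107519]
[  60.34275376 -114.31240347]
line [array([ 40.46845681, -83.52648296]), array([ 49.29076436, -98.42029128])]
jaw arm edges [array([ -0.06618681, -54.14823026]), array([ -0.8863869 , -74.45085658])] cheek [array([-4.47012663, 48.57152994]), array([-3.46361146, 27.97757124])]
coupon [array([31.34290853, 19.42535874]), array([ 31.56879842, -38.79493014])] [array([20.67458998, 19.94285336]), array([ 20.90258064, -39.30223776])]
0 [[693.0, 68.0], [619.0, 126.0], [546.0, 182.0]]
3 [[687.0, 79.0], [607.0, 126.0], [529.0, 172.0]]
5 [[682.0, 86.0], [599.0, 126.0], [518.0, 165.0]]
7 [[676.0, 94.0], [591.0, 126.0], [507.0, 157.0]]
```

```bash
python3 - <<'E'
from stand import *
p=w(46,-104);print(p); go(p[0],p[1],.2,41)
E
```

```text
[0.58588456 0.04172431]
at [ 0.5109 -0.054   0.2394] head 101.45 tilt [ 5.e-04  0.e+00 -1.e+00] -> d [0.0789 0.0925 0.0394] tw 60.45
```

>>> servo_tool:
  steps: "90 0.01 0.012 0 8;90 0.025 0.03 0 16;90 0.04 0.045 0.005 24;90 0.05 0.06 0.01 32;90 0.06 0.07 0.02 40;90 0.07 0.08 0.03 48;80 0.079 0.092 0.039 56;70 0.079 0.092 0.039 60;60 0.079 0.092 0.039 60;50 0.079 0.092 0.039 60;50 0.079 0.092 0.039 60"

```text
time: 9.3
eef_pos: [0.5851, 0.0418, 0.1997]
tcp_rot: [0.935, 0.355, -0.0, -0.0]
force: [0.1, -0.3, 0.4]
opening: 0.506
```

```bash
python3 - <<'E'
from stand import *
s=sense();print(s['time'],s['eef_pos'],s['opening'],s['joint_positions'])
c=P('wrist');np.save('w8.npy',c[2]);im=save('wrist','w8',s=1.5)
save('top','t8',crop=(140,150,268,246),s=6)
print(sense()['eef_pos'])
E
```

```text
9.3 [0.58509039 0.04181686 0.19973073] 0.5058291886914807 [ 0.13718688  0.4060961  -0.33968796  1.75908217  0.15643999  1.00371808
 -1.10633642]
[0.58539462 0.04140307 0.20010438]
```

View pics/w8.png

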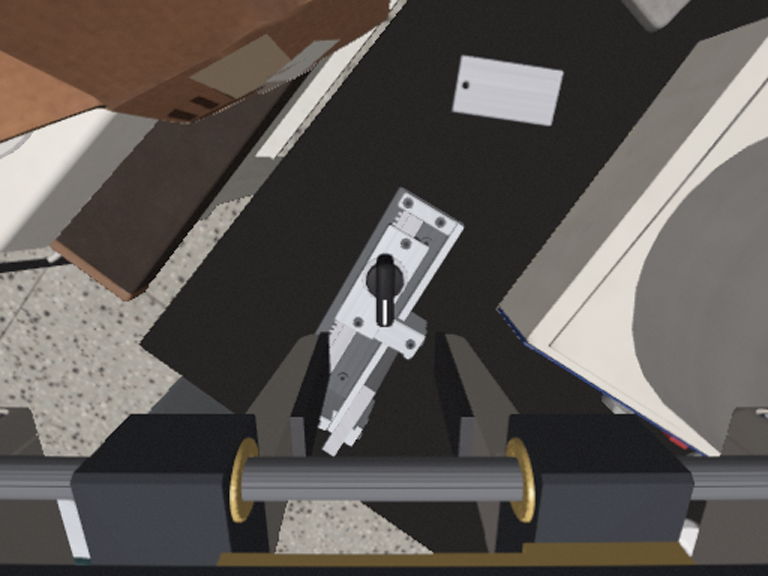

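View pics/t8.png

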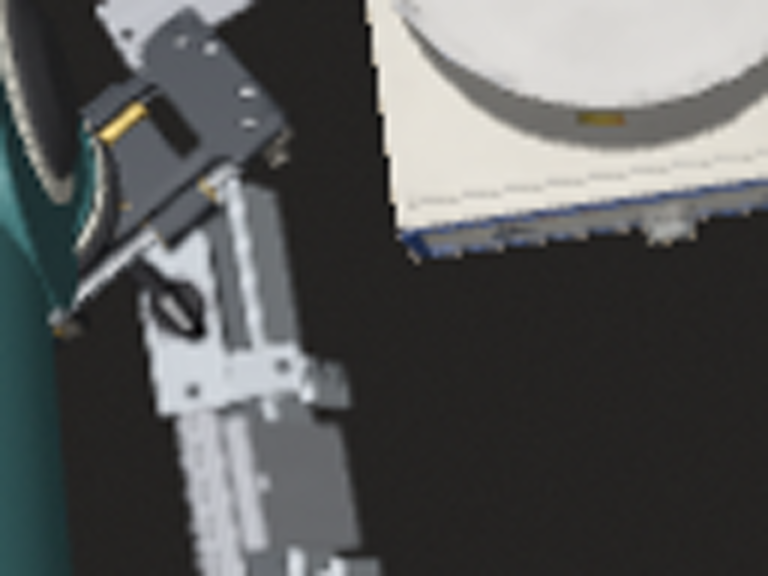

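```bash
python3 - <<'E'
from stand import *
c=P('wrist');im=cv2.imread('pics/raw_w8.png'); cr(im,'w8b',(200,115,320,310),4)
E
```

```text
(no output)
```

View pics/w8b.png

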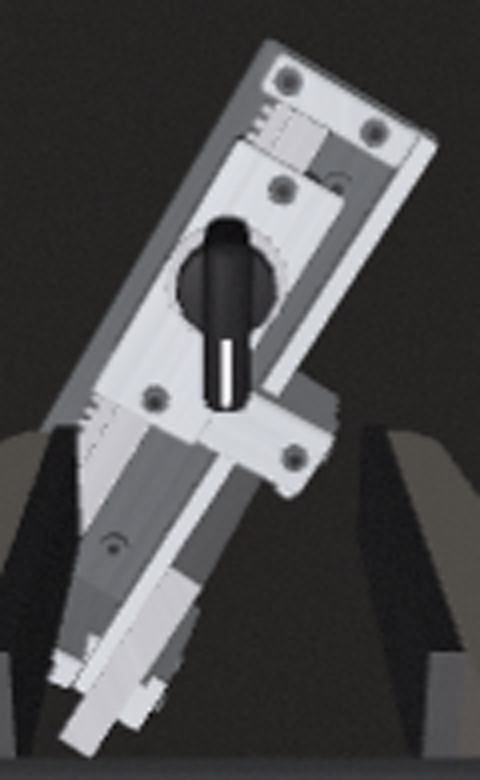

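```bash
python3 - <<'E'
from stand import *
c=P('wrist')
def f(u,v): return (200+(u+.5)/4-.5,115+(v+.5)/4-.5)
for p,z in [((227,245),.116),((227,411),.116),((227,218),.08),((226,340),.116),((227,405),.116),((204,330),.116),((250,330),.116)]: W=onz(c,f(*p),z);print(W.round(4),st(W).round(1))
a=onz(c,f(227,411),.116)-onz(c,f(227,245),.116);print(np.linalg.norm(a),np.degrees(np.arctan2(-a[1],-a[0])))
print('coupon',[st(onz(c,f(*p),.119)) for p in [(163,566),(200,603),(62,738),(95,757)]])
for j in (3,4,5,6):
  k=np.array([46,-108+j]); a=np.radians(39)-j/22; d=22*np.array([-np.sin(a),np.cos(a)])
  W=[np.r_[w(*(k+e*d)),.116] for e in(-1,0,1)]; print(j,((proj(c,W)-[200,115]+.5)*4-.5).round(0).tolist())
E
```

```text
[0.6021 0.0551 0.116 ] [  56.  -122.5]
[0.571  0.0276 0.116 ] [ 35.  -86.7]
[0.601  0.0539 0.08  ] [  55.  -121.2]
[0.5845 0.0399 0.116 ] [  44.4 -102.3]
[0.5722 0.0286 0.116 ] [ 35.8 -88. ]
[0.5829 0.0454 0.116 ] [  50.2 -101.8]
[0.5901 0.0373 0.116 ] [  40.8 -107.3]
0.04150678603399438 41.619540980405795
coupon [array([ 28.29716732, -43.46031833]), array([ 14.97729709, -38.98064448]), array([26.1297799 , 14.79685009]), array([15.71994915, 15.67405777])]
3 [[225.0, 237.0], [226.0, 327.0], [227.0, 413.0]]
4 [[227.0, 241.0], [224.0, 331.0], [221.0, 417.0]]
5 [[229.0, 245.0], [222.0, 334.0], [215.0, 420.0]]
6 [[231.0, 249.0], [220.0, 338.0], [209.0, 423.0]]
```

```bash
python3 - <<'E'
from stand import *
go(.5864,.0415,.086,41.6)
E
```

```text
at [0.5854 0.0414 0.2001] head 41.52 tilt [-1.e-04 -0.e+00 -1.e+00] -> d [0.0008 0.0006 0.1141] tw -0.08
```

>>> servo_tool:
  steps: "50 0.001 0.0005 0.04 0;50 0.001 0.0005 0.075 0;50 0.001 0.0005 0.1 0;50 0.001 0.0005 0.11 0;50 0.001 0.0005 0.114 0;50 0.001 0.0005 0.114 0;25 0.001 0.0005 0.114 0;10 0.001 0.0005 0.114 0;5 0.001 0.0005 0.114 0;5 0.001 0.0005 0.114 0;5 0.001 0.0005 0.114 0"
  squeeze: 40

```text
time: 10.5
eef_pos: [0.5874, 0.0413, 0.0865]
tcp_rot: [0.935, 0.354, 0.001, 0.0]
force: [1.7, -2.5, 0.6]
opening: 0.127
```

```bash
python3 - <<'E'
from stand import *
s=sense();print(s['time'],s['eef_pos'],s['opening']*92,s['force'],s['moment'])
R=0.022
# plan: tool axes at heading h0=41.55; motion along stand Y (heading 191.2)
h=np.radians(41.55); tx=np.array([np.cos(h),np.sin(h)]);ty=np.array([np.sin(h),-np.cos(h)])
print(Y@tx,Y@ty)
for t in range(0,73,6): m=np.radians(t)*R; print(t,(m*(Y@tx)).round(4),(m*(Y@ty)).round(4))
E
```

```text
10.5 [0.58742638 0.04133374 0.08649539] 11.706605359935166 [ 1.68673348 -2.45061637  0.61149307] [-0.47087747 -0.28127955 -0.11854968]
-0.8629549384958771 -0.5052808863647792
0 -0.0 -0.0
6 -0.002 -0.0012
12 -0.004 -0.0023
18 -0.006 -0.0035
24 -0.008 -0.0047
30 -0.0099 -0.0058
36 -0.0119 -0.007
42 -0.0139 -0.0081
48 -0.0159 -0.0093
54 -0.0179 -0.0105
60 -0.0199 -0.0116
66 -0.0219 -0.0128
72 -0.0239 -0.014
```

>>> servo_tool:
  steps: "5 -0.001 -0.0006 0 3;5 -0.002 -0.0012 0 6;5 -0.003 -0.0018 0 9;5 -0.004 -0.0023 0 12;5 -0.005 -0.0029 0 15;5 -0.006 -0.0035 0 18;5 -0.007 -0.0041 0 21;5 -0.008 -0.0047 0 24;5 -0.009 -0.0052 0 27;5 -0.0099 -0.0058 0 30;5 -0.0109 -0.0064 0 33;5 -0.0119 -0.007 0 36;5 -0.0119 -0.007 0 36"

```text
time: 11.8
eef_pos: [0.5747, 0.0368, 0.0865]
tcp_rot: [0.999, 0.047, 0.001, 0.001]
force: [2.8, -5.2, -0.9]
opening: 0.126
```

```bash
python3 - <<'E'
from stand import *
s=sense();print(s['time'],s['eef_pos'],s['opening']*92,s['force'],s['moment'])
save('side','s9',crop=(150,80,310,200),s=5);save('wrist','w9',s=1.5)
go(.5,0,.1,0)
E
```

```text
11.8 [0.57466063 0.03679466 0.08654708] 11.608894046077044 [ 2.84119088 -5.24121946 -0.87851479] [-1.04699444 -0.67239557 -0.1001644 ]
at [0.5746 0.0368 0.0865] head 5.38 tilt [ 0.0029 -0.0023 -1.    ] -> d [-0.0777  0.0296 -0.0136] tw 5.38
```

View pics/s9.png

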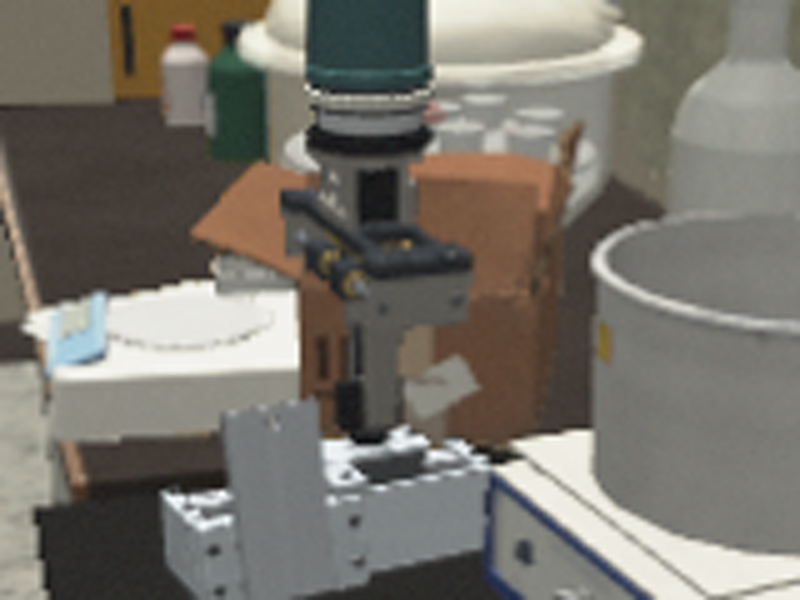

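View pics/w9.png

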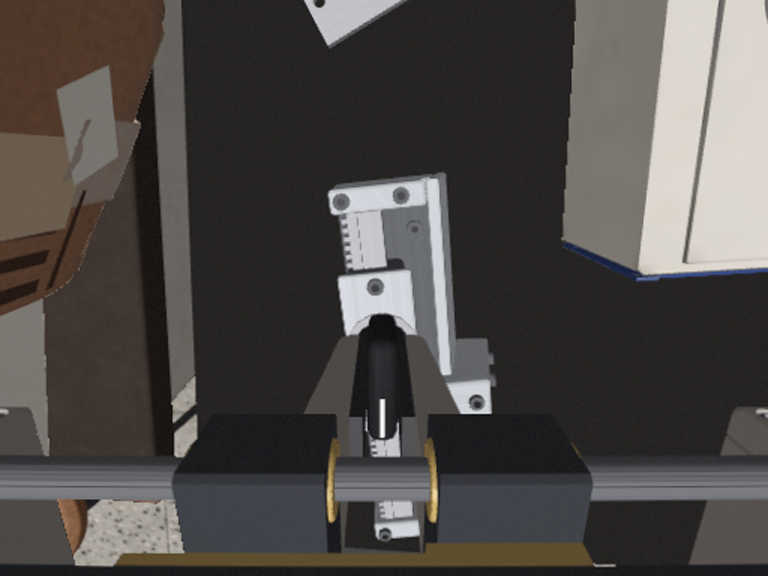

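>>> servo_tool:
  steps: "5 -0.0011 0.0001 0 3;5 -0.0023 0.0002 0 6;5 -0.0034 0.0003 0 9;5 -0.0046 0.0005 0 12;5 -0.0057 0.0006 0 15;5 -0.0069 0.0007 0 18;5 -0.008 0.0008 0 21;5 -0.0092 0.0009 0 24;5 -0.0103 0.001 0 27;5 -0.0115 0.0012 0 30;5 -0.0122 0.0012 0 32;5 -0.013 0.0013 0 34;5 -0.013 0.0013 0 34;5 -0.013 0.0013 0 34"

```text
time: 13.3
eef_pos: [0.5618, 0.0325, 0.0865]
tcp_rot: [0.969, -0.247, 0.002, 0.002]
force: [3.2, -9.2, -0.6]
opening: 0.128
```

```bash
python3 - <<'E'
from stand import *
s=sense();print(s['time'],s['eef_pos'],st(s['eef_pos']),s['opening']*92,s['force'],s['moment'])
save('side','s10',crop=(150,80,310,200),s=5);save('wrist','w10',s=1.5)
go(.5,0,.1,0)
E
```

```text
13.3 [0.56183867 0.03250873 0.08654742] [ 41.63047089 -78.62208085] 11.754805126787277 [ 3.16964296 -9.24441581 -0.60565698] [-1.84061227 -0.60142448  0.22155612]
at [0.5618 0.0325 0.0865] head -28.61 tilt [ 0.0028 -0.0043 -1.    ] -> d [-0.0387  0.0581 -0.0135] tw -28.61
```

View pics/s10.png

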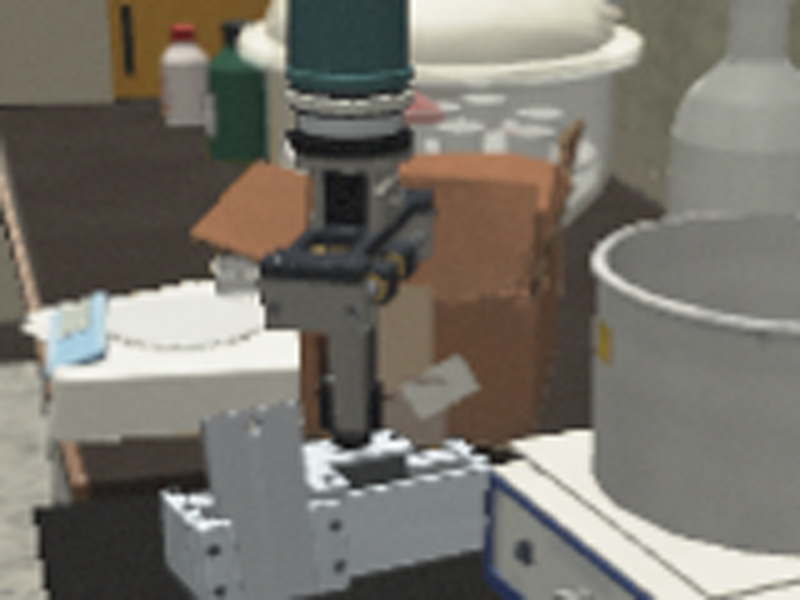

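View pics/w10.png

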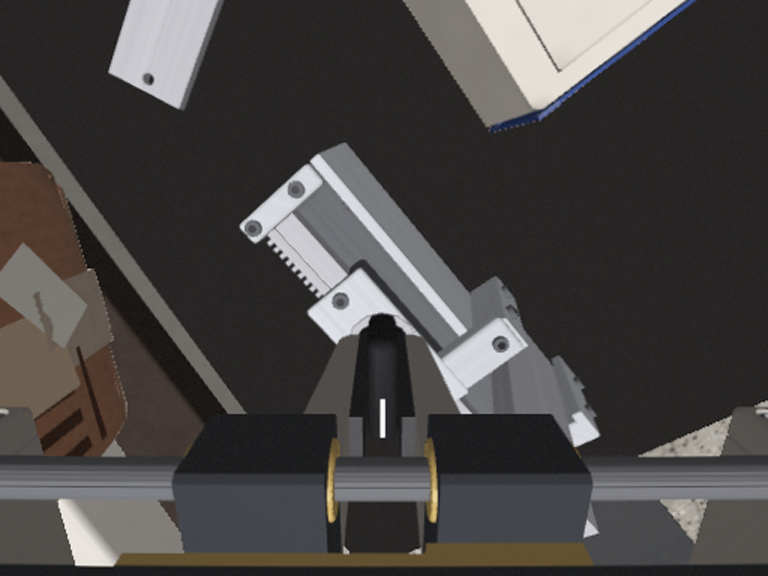

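>>> servo_tool:
  steps: "5 -0.0003 0.0002 0 1;5 -0.0006 0.0005 0 2;5 -0.0006 0.0005 0 2"

```text
time: 13.7
eef_pos: [0.5618, 0.0325, 0.0866]
tcp_rot: [0.965, -0.263, 0.003, 0.002]
force: [4.8, -8.7, -2.0]
opening: 0.13
```

```bash
python3 - <<'E'
from stand import *
s=sense();print(s['time'],s['eef_pos'],st(s['eef_pos']),s['opening']*92,s['force'],s['moment'],s['joint_positions'])
go(.5,0,.1,0)
E
```

```text
13.7 [0.5617545  0.0324527  0.08655149] [ 41.59185167 -78.52862896] 11.993955332247275 [ 4.81346625 -8.68290444 -1.95851802] [-1.84576416 -1.06650469  0.69268935] [-1.21613110e-01  4.85518300e-01  1.83079676e-03  1.91960768e+00
  6.29326577e-03  7.32660331e-01 -2.22826552e+00]
at [0.5618 0.0325 0.0866] head -30.53 tilt [ 0.0044 -0.0046 -1.    ] -> d [-0.0366  0.0593 -0.0136] tw -30.53
```

>>> servo_tool:
  steps: "20 0.0006 -0.0004 0 -2;30 0.0006 -0.0004 0 -2;35 0.0006 -0.0004 0 -2;35 0.0006 -0.0004 0 -2;35 0.0006 -0.0004 0 -2;35 0.0006 -0.0004 -0.02 -2;35 0.0006 -0.0004 -0.06 -2;35 0.0006 -0.0004 -0.1 -2;35 -0.03 0 -0.14 -2;35 -0.06 0 -0.16 -2;35 -0.1 0 -0.16 -2;35 -0.1 0 -0.16 -2;35 -0.1 0 -0.16 -2"

```text
time: 15.0
eef_pos: [0.4731, 0.0877, 0.2465]
tcp_rot: [0.969, -0.246, 0.0, -0.0]
force: [0.0, 0.3, -0.4]
opening: 0.349
```

```bash
python3 - <<'E'
from stand import *
s=sense();print(s['time'],s['eef_pos'],s['force'])
save('side','s11',crop=(150,80,310,200),s=5)
s=sense();print(s['eef_pos'],s['qvel']);c=P('wrist');np.save('w11.npy',c[2]);save('wrist','w11',s=1.5)
save('top','t11',s=1.5)
E
```

```text
15.0 [0.47310367 0.08765607 0.24647129] [ 0.00559103  0.28149101 -0.4141498 ]
[0.4737478  0.08707102 0.24623438] [ 0.0088444   0.02168232  0.01168018 -0.01445693 -0.00211287  0.00154659
 -0.0012143 ]
```

View pics/s11.png

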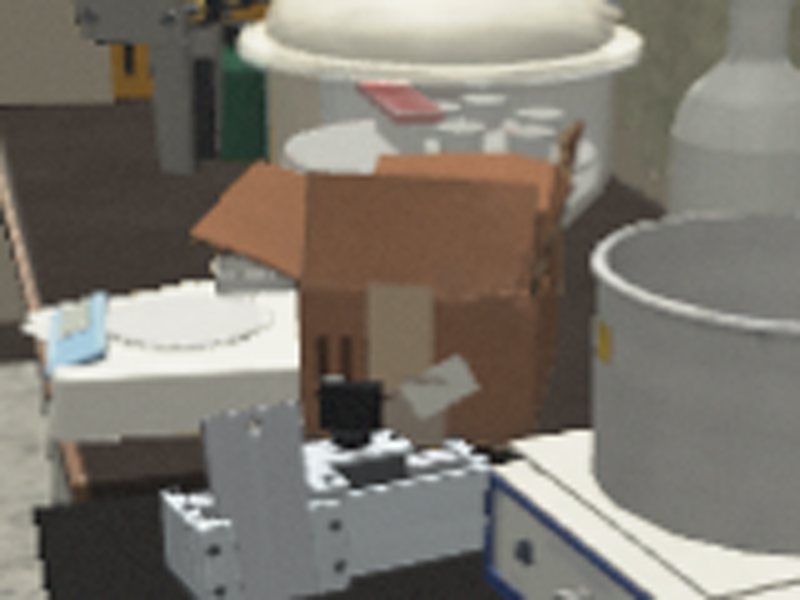

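View pics/w11.png

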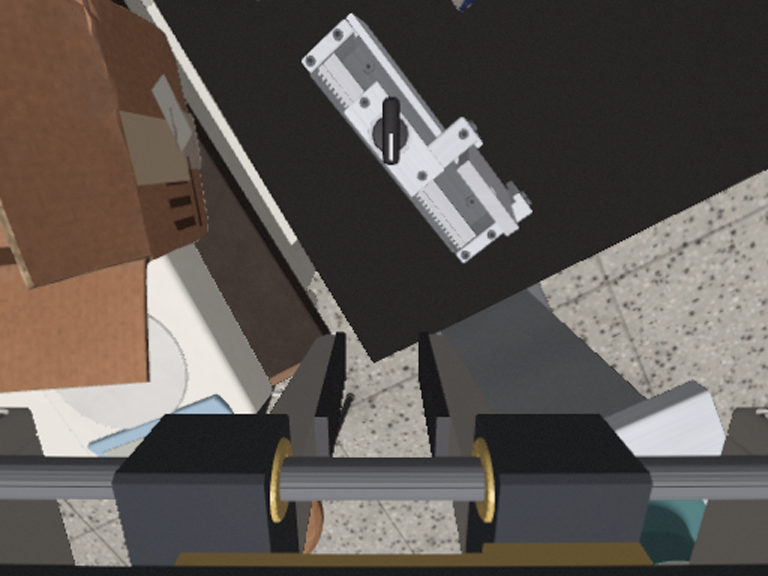

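View pics/t11.png

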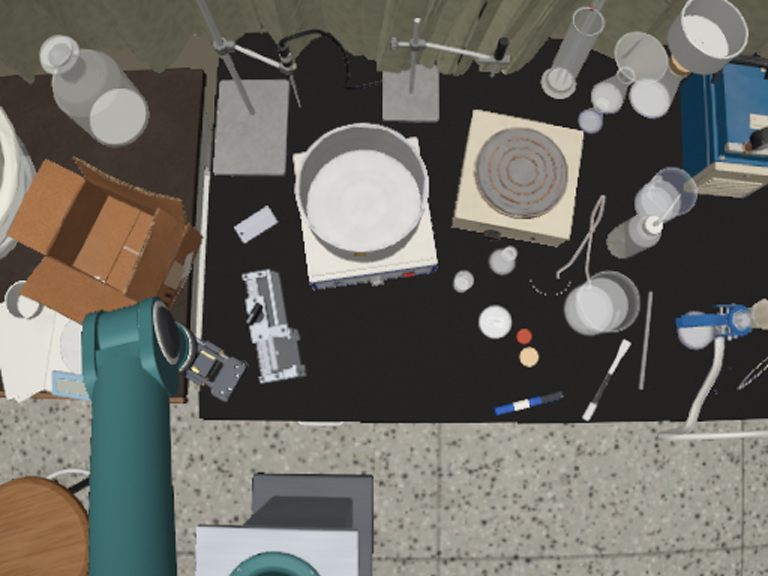

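```bash
python3 - <<'E'
from stand import *
im=cv2.imread('pics/raw_w11.png'); c=P('wrist')
t=np.radians(12)
def pt(y,s,n): # s along coupon up, n from fence out
    return np.r_[w(1e3*(s*np.sin(t)-n*np.cos(t)),y),s*np.cos(t)+n*np.sin(t)]
def draw(im,cam,o,s,fn,j=30):
    big=cv2.resize(im[o[1]:o[3],o[0]:o[2]],None,fx=s,fy=s,interpolation=cv2.INTER_CUBIC)
    P8=[pt(y,h,n) for y,h,n in [(-30,.12,.01),(30,.12,.01),(30,.12,0),(-30,.12,0),(-30,0.,.01),(30,0.,.01)]]
    k=np.array([46,-108+j]); a=np.radians(39)-j/22; d=22*np.array([-np.sin(a),np.cos(a)])
    P8+=[np.r_[w(*(k+e*d)),.116] for e in(-1,1)]
    for p in proj(cam,P8): cv2.circle(big,tuple(int(v) for v in (p-o[:2]+.5)*s-.5),3,(0,0,255),-1)
    cv2.imwrite(f'pics/{fn}.png',big)
draw(im,c,(190,0,370,180),4,'w11b')
draw(cv2.imread('pics/raw_s11.png'),P('side'),(180,140,260,210),9,'s11b')
E
```

```text
(no output)
```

View pics/w11b.png

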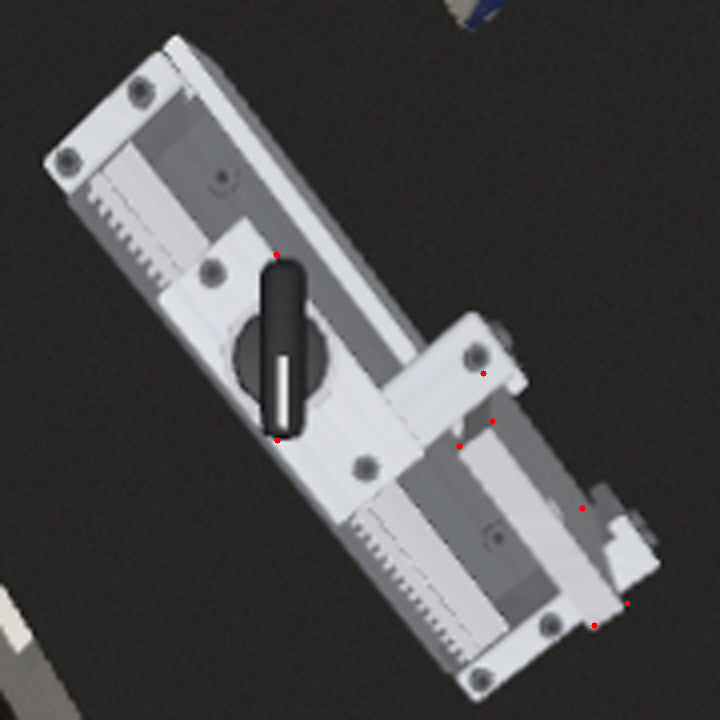

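View pics/s11b.png

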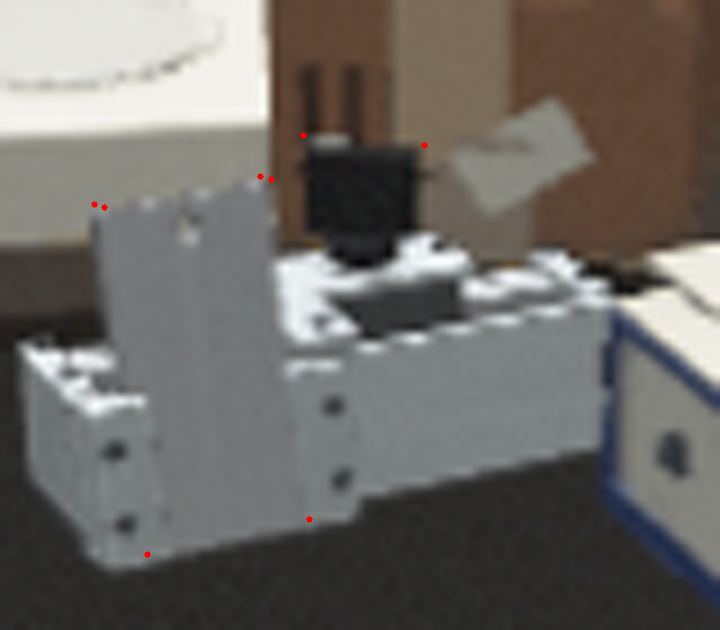

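```bash
python3 -c "
from bench import finish_job;print(finish_job())"
```

```text
the job is handed in; nothing more can be done
None
```

I gripped the coupon lightly by its sides near the hole end. With its other end dragging on the bench, I moved it up to the fence between cheek and jaw, then tipped it up to lean on the fence. I then wound the jaw in by turning the knob about 70 degrees clockwise. The job is handed in at about 15 s on the robot's clock.

- **Jaw held:** an extra 2 degrees on the knob raised the wrist moment about the upright axis from about 0.2 to 0.7 N m, and the gripper did not shift. After release, the bar's angle in the wrist picture matched a jaw travel of about 30 mm, to within roughly 0.3 mm.
- **Coupon in place:** in the wrist and side pictures its corners lie within about 2 mm of where they should be against the cheek and fence.
- **Surroundings:** the weighing bottle, petri dish and stopper look unmoved in the top picture, and the arm is clear of everything.
- **Disagreements:**
  - The first estimate of the stand from the side camera was off by about 2 pixels (roughly 6 mm), so I used the wrist-camera fix instead.
  - One wrist picture, probably taken before the arm had settled, put the knob several millimetres off, so I measured it again from closer before gripping.
  - The jaw's starting travel read as 5 mm from the mouth width but 3.3 mm from the knob's angle. I used 3.3 mm.

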